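# Show the bench camera the mark on the heater's back

## Robot

A 6-joint arm with a two-finger parallel gripper is mounted at the origin on the work surface. World frame = base frame: x ahead of the robot, y to its left, z up, the work surface at z = 0. Lengths are in mm, angles in rad, forces in N, time in s.
With the tool pointing down it reaches from about 250 to 775 mm from the base axis. Payload 4 kg.
Tool frame: the origin (TCP) lies on the centre line of the jaws, within the pads' length; the fingertips stand 25 mm ahead of it and the grasp point (between the pads) lies 6 mm ahead of it; z points along the fingers, y is the line along which they close (so a half turn about z gives the same grasp; the last joint's range is limited). The gripper opens to 85 mm and grips with 20 to 120 N. Pads are 22 mm wide; open, the fingers measure 114 mm over their backs; the gripper's body (76 mm by 85 mm) begins 54 mm behind the grasp point. The pads swing forward as they close: fully open they stand 13 mm farther back than shut.
Start: joints at [-1.275, 0.087, 1.371, -0, 1.684, -0.103], TCP at [213.57, -506.856, 256.341] pointing down, gripper open.
Joint ranges: [-3.1, 3.1], [-0.76, 2.03], [0.27, 2.55], [-1.08, 4.22], [0.17, 2.65], [-2.57, 2.57]. Speed limits (rad/s): [2.79, 2.79, 3.14, 3.14, 3.14, 3.14].

## Interface

Orientations are given as a rotation vector (axis times angle).
In Python, from rig import * gives the robot as it stands.
- The arm moves only by the shell command python3 -m pendant 'ROWS' [FORCE]. ROWS is JSON, a list that holds one entry, the list of rows, each a list of 5 numbers: the shift along the tool's x, y, z each as a share of 0.04 m, from -1 to 1, then the turn about the tool's z as a share of 6 degrees, from -1 to 1, then the opening, from -1 (shut) to 1 (fully open). In form: [[[x, y, z, yaw, grip], ...]]. A call has 1 to 8 rows; each row shifts and turns the commanded pose from where the row before left it, along the tool's axes as they then stand; what a row does not reach is not made up. A row lasts 1/8 s, in which the tool goes at most 62.5 mm and 10.7 degrees, less where a joint would pass 70% of its speed; a pose out of reach is approached as far as the arm can. A call with a number of a shift or a turn outside -1 to 1 is refused whole. A call with a gripper value outside its range is refused whole. The fingers move at their own pace and stop on an object; FORCE is the grip in N (left out, the last holds). Time passes only in rows, so rows that do not move let the fingers close. It gives the time, the measured TCP pose, the force, the opening and the grip force at its end, in the units of the state.
- get_obs(): the state, without advancing time (a new reading comes with each control period).
- get_image(name): name is "scene" or "top"; returns a dict with "img" (480x640x3 uint8, red, green, blue), "fovy" (degrees; the focal length in pixels is half the picture's height over the tangent of half this angle, whatever the lens; pixels are square), "cx", "cy" (the principal point, pixels), "position" and "attitude" of the camera in the world. Camera axes: x right, y up, looking along -z (the intrinsics and any distortion apply to the point x, -y, -z); pixel columns grow to the right and rows downward; lengths in mm; the calibration is good to about 2 mm. A picture is of the moment at which its call begins. There is no depth.
- finish_job(): hands the job in; it is judged then, once.
Trained networks look in a picture, given as the dict that the camera call returned (one of the last four; its "shot" number tells which), for a name from the list of things; names that differ only in an ending like _2 or _b are one class to them, and where a whole thing is asked for, a point or a joint stands for the part that bears it (a point fixed in the world has none). Each returns a list of dicts, best first, with "p" (0 to 1); they miss things now and then, are a little off and sometimes report something else, mostly with a low value. They report only what shows in the picture. A call takes as long as a camera call. They do not tell look-alikes from the thing itself.
- spot_in(query, picture): "location" ([x, y, z] in mm, in world coordinates, good to about 4 mm: the middle of the surface that is visible of it).
The state is a dict: "t": time; "joints": joint angles; "qd": joint speeds; "joint_efforts": joint torques, N m; "tool_pos": TCP position; "tcp_rot": TCP orientation; "ft_force": force on the tool from outside, world axes, zero at the start; "ft_torque": the same for the moment, N m; "opening": finger opening in mm; "grip_force": force on a finger pad.
Only numpy, scipy, OpenCV 4.12 (cv2) and the standard library are available. Lean on these libraries where they do the work, as an engineer would, in place of code of your own. Each camera call takes 0.05 s, during which the arm holds its last target. There are 200 camera calls.

## Task

Pick up the inspection mirror by its handle and hold its glass at the viewing spot, above the ring on the station's plate and level with the cross mark on the back of the heater, turned and tipped so that the bench camera sees the mark in the middle of the mirror. Do not bump the heater, camera or plate, and leave the beaker, jar and stopper where they are. Finish holding the mirror still at that angle: do not put it down or let go.

Things in the scene. Friction and masses are not known exactly. Their poses are not given: they have to be found in the camera images.
- mirror: Loose T-shaped inspection mirror, about 120 g, standing on the bench left or right of the station. Head: upright grey frame 70 mm wide (y), 60 mm high, 10 mm thick, glass on its +x face; a stem and a handle run straight back (-x). Origin: at bench level under the middle of the glass face. Axes: x out of the glass along the handle line (the mirror's normal), z up as it stands.
- handle (a point): Place to grip: on the centre line of the white plastic handle, 80 mm behind the glass, 30 mm above the bench; mirror's axes. The handle has flat upright sides, 16 mm apart (y), is 26 mm high and reaches from 38 to 132 mm behind the glass (a 12 mm steel stem joins it to the frame). Under its tail is a foot 14 mm long, 30 mm wide, 19 mm high.
- glass (a point): Middle of the mirror's 60 x 50 mm glass, 30 mm above the mirror's origin; same axes as the mirror (x is the normal, out of the glass).
- station: Fixed inspection station, its place and heading vary: a 6 mm aluminium plate with a heater and, left of it, a camera (grey cylinder 40 mm thick on a post). Origin: on the bench under the dark ring on the plate; x points from the ring towards heater and camera, y left, z up. Round the ring the plate is a tongue 90 mm wide that ends 60 mm behind the ring's middle.
- viewing_spot (a point): Point in the air 120 mm above the bench, straight over the middle of the ring (52 mm outer diameter), where the middle of the mirror glass belongs; the camera looks straight at it.
- mark (a point): Middle of the white disc (36 mm) with a black cross on the heater's back; at x 160, y -85, z 120 mm in the station's frame; faces the station's -x. It sits between two grey upright cheeks that stick out 30 mm, and the camera cannot see it directly. The heater is a white box 130 mm wide (y), 170 mm deep (x), lid 172 mm and tubes 222 mm above the bench, the mark midway across it.
- lens (a point): Middle of the front of the camera's lens; at x 125, y 85, z 220 mm in the station's frame. It is as far from the viewing spot as the mark is (181 mm). From the lens the camera body slopes back and up, away from the spot, to 285 mm above the bench.
- halfway (a point): Point halfway between mark and lens; at x 142.5, y 0, z 170 mm in the station's frame. As both are equally far from the viewing spot, a mirror there shows the mark to the camera when its normal points at this point (straight along the station's x, tipped 19 degrees upwards).
- beaker: Bystander: glass beaker, 68 mm across, 85 mm high, in the place (left or right) where the mirror is not. Origin under its middle.
- bottle: Bystander: amber jar, 60 mm across, 120 mm high, left of the station. Origin under its middle.
- stopper: Bystander: cork stopper, 52 mm across, 30 mm high, right of the station. Origin under its middle.
Things that resemble listed ones, but are neither listed nor needed, are in the scene too. What is shaped like the mirror but yellow is not meant.

How it is judged (in metres and radians):
On the way:
1. the mirror is lifted off the bench in the gripper (height (world z) of mirror above 0.03 m and contact force between the fingers and mirror above 1 N), for 0.2 s.
At the end, for the whole second after the job is handed in: The gripper holds the mirror still, clear of the station, with the middle of its glass within 22 mm of the viewing spot and its normal passing within 16 mm (about 6 degrees), sideways and in height, of the point halfway between mark and lens, so that the camera sees the mark well inside the glass (contact force between the fingers and mirror above 1 N and contact force between mirror and station below 0.3 N and distance between glass and viewing_spot below 0.022 m and y of halfway in the frame of glass between -0.016 and 0.016 m and z of halfway in the frame of glass between -0.016 and 0.016 m and x of halfway in the frame of glass above 0.09 m and linear speed of mirror below 0.02 m/s and angular speed of mirror below 0.12 rad/s); the arm keeps its last pose, push and grip.
It fails at once if beaker moved by more than 25 mm (distance of beaker from where it was at the start of the episode above 0.025 m).
It fails at once if bottle moved by more than 25 mm (distance of bottle from where it was at the start of the episode above 0.025 m).
It fails at once if stopper moved by more than 25 mm (distance of stopper from where it was at the start of the episode above 0.025 m).
It fails at once if the station is bumped harder than 5 N (contact force between any of the arm, the fingers, mirror and station above 5 N).
It also fails if it takes over 32 s, if anything falls off the work surface, if the arm or the gripper's body presses on something with over 40 N, if the wrist force passes 120 N, or if a joint passes its speed limit or range.

## Working session

There is one attempt and no reset: what is moved stays moved. The work goes in short steps, Python scripts to look and compute and a shell command to move; the robot and the scene stay as the last step left them, time stands still between calls to the robot, and variables do not carry over. Pictures are saved under pics/ and viewed, at most 12 in all, crops included, and the job is handed in when it is done.

```bash
ls; mkdir -p pics
python3 - <<'E'
from rig import *
import cv2, numpy as np
o=get_obs(); print(o['t'],o['tool_pos'],o['tcp_rot'],o['opening'])
for n in ("scene","top"):
    p=get_image(n); cv2.imwrite(f"pics/{n}1.png",p["img"][:,:,::-1])
    print(n,{k:v for k,v in p.items() if k!='img'})
    for q in ("mirror","handle","glass","station","mark","lens","beaker","bottle","stopper"):
        print(q,[(round(d['p'],2),np.round(d['location']).tolist()) for d in spot_in(q,p)][:4])
E
```

```text
pics
0.0 [ 213.4366045  -506.42871422  255.13073165] [-3.07719927e+00 -6.21846561e-01  3.41488781e-04] 85.48472622626419
scene {'fovy': 47.63559978769389, 'cx': 308.8376636617685, 'cy': 241.43859878212103, 'position': array([1013.44375014, -819.86545226,  876.09003704]), 'attitude': array([0.88663698, 0.23663864, 0.45701715]), 'shot': 1}
mirror [(0.94, [443.0, 285.0, 33.0]), (0.8, [487.0, 411.0, 36.0])]
handle [(0.63, [436.0, 289.0, 35.0]), (0.62, [485.0, 412.0, 38.0])]
glass [(0.63, [486.0, 412.0, 33.0]), (0.61, [438.0, 286.0, 32.0])]
station [(0.65, [756.0, -131.0, 108.0])]
mark [(0.81, [760.0, -127.0, 108.0])]
lens [(0.89, [759.0, -128.0, 108.0])]
beaker [(0.68, [528.0, -332.0, 56.0]), (0.41, [760.0, -127.0, 106.0])]
bottle [(0.96, [677.0, 338.0, 73.0])]
stopper [(0.78, [654.0, -394.0, 28.0])]
top {'fovy': 55.84102515533472, 'cx': 328.32364474268536, 'cy': 234.75779223762865, 'position': array([ 371.84713379,   -1.69176073, 1235.92805325]), 'attitude': array([ 0.15497956, -0.15714852, -1.56303811]), 'shot': 2}
mirror [(0.71, [476.0, 443.0, 42.0]), (0.66, [434.0, 284.0, 44.0])]
handle [(0.89, [472.0, 445.0, 44.0]), (0.75, [664.0, 346.0, 108.0]), (0.62, [436.0, 288.0, 38.0])]
glass [(0.82, [478.0, 437.0, 40.0]), (0.75, [436.0, 292.0, 43.0])]
station [(0.78, [702.0, -42.0, 8.0])]
mark [(0.6, [700.0, -44.0, 5.0])]
lens [(0.55, [701.0, -50.0, 4.0])]
beaker [(0.77, [525.0, -331.0, 44.0])]
bottle [(0.82, [662.0, 350.0, 109.0])]
stopper [(0.74, [649.0, -380.0, 31.0]), (0.53, [436.0, 286.0, 42.0])]
```

View pics/scene1.png

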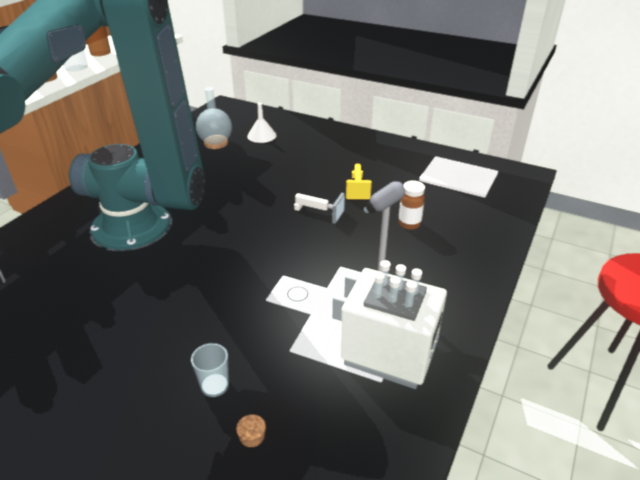

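View pics/top1.png

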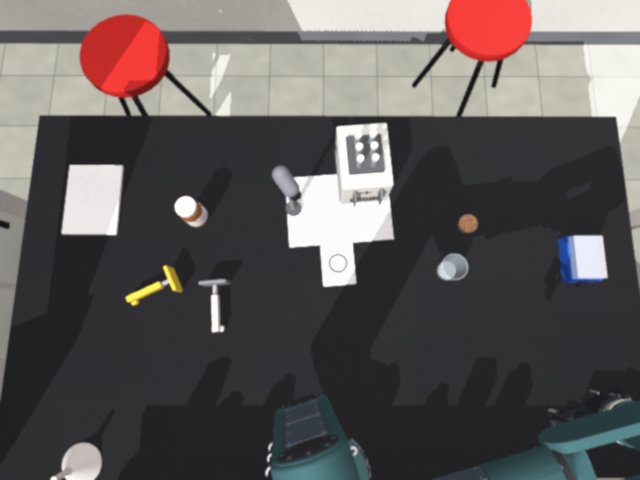

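The overhead view shows the real mirror left of the station, with its head at about (213,282) and tail at (217,330). The yellow look-alike is at about (155,287), and the ring is on the tongue at (338,263). The pendant can't pitch the tool, so I'll need to tip the mirror inside the grip by propping its head on something. The yellow handle is about 43 mm high, so resting the head there with the foot on the bench should give about 20°. Next I'll measure these positions accurately.

```bash
cat > h.py <<'E'
import numpy as np, cv2
from scipy.spatial.transform import Rotation as R
def cam(p):
    f=240/np.tan(np.radians(p['fovy']/2)); return f,R.from_rotvec(p['attitude']).as_matrix(),np.array(p['position'])
def unproj(p,uv,z):
    f,A,c=cam(p); uv=np.atleast_2d(uv).astype(float)
    d=np.c_[(uv[:,0]-p['cx'])/f,-(uv[:,1]-p['cy'])/f,-np.ones(len(uv))]@A.T
    return c+d*((z-c[2])/d[:,2])[:,None]
def proj(p,X):
    f,A,c=cam(p); q=(np.atleast_2d(X)-c)@A
    return np.c_[p['cx']+f*q[:,0]/-q[:,2],p['cy']-f*q[:,1]/-q[:,2]]
def axis(pts):
    m=pts.mean(0); w,v=np.linalg.eigh(np.cov((pts-m)[:,:2].T)); return m,v[:,1],np.ptp((pts-m)[:,:2]@v,axis=0)
E
python3 - <<'E'
from rig import *
from h import *
p=get_image("top"); I=p["img"]; hsv=cv2.cvtColor(I,cv2.COLOR_RGB2HSV)
def show(n,u0,v0,u1,v1,k): cv2.imwrite(n,cv2.resize(I[v0:v1,u0:u1,::-1],None,fx=k,fy=k,interpolation=cv2.INTER_CUBIC))
show("pics/m.png",110,255,240,340,6); show("pics/s.png",265,110,405,295,3)
yel=(hsv[...,0]>18)&(hsv[...,0]<35)&(hsv[...,1]>150)&(hsv[...,2]>90)
def pix(m,u0,v0,u1,v1):
    v,u=np.nonzero(m[v0:v1,u0:u1]); return np.c_[u+u0,v+v0]
Y=pix(yel,110,255,200,320); print("yellow px",len(Y)); 
Yh=Y[Y[:,0]<158]; m,a,e=axis(unproj(p,Yh,40)); print("yel handle",m,a,e)
w=(I.min(2)>130); W=pix(w,200,286,235,340); m,a,e=axis(unproj(p,W,43)); print("white handle",m,a,np.degrees(np.arctan2(a[1],a[0])),e,len(W),W.min(0),W.max(0))
# plate edges: bright threshold
g=I.min(2); print(g[225,280:296],g[270,314:326],g[270,350:362],g[282:292,338])
pl=(g>128)
B=[]; 
for u in list(range(293,317))+list(range(361,390)):
    c=g[225:260,u].astype(float); i=np.argmin(np.diff(c)); B.append((u,225+i+.5))
B=np.array(B); X=unproj(p,B,6); k=np.polyfit(X[:,1],X[:,0],1); print("back edge slope deg",np.degrees(np.arctan(k[0])),np.round(X[:,0]-np.polyval(k,X[:,1])).tolist())
L=[];Rr=[]
for v in range(251,284):
    c=g[v,310:368].astype(float); d=np.diff(c); L.append((310+np.argmax(d[:25])+.5,v)); Rr.append((310+30+np.argmin(d[30:])+.5,v))
for E_ in (L,Rr):
    X=unproj(p,E_,6); k=np.polyfit(X[:,0],X[:,1],1); print("side deg",np.degrees(np.arctan(k[0])),np.polyval(k,500))
e=[(u,275+np.argmin(np.diff(g[275:295,u].astype(float)))+.5) for u in range(325,353)]
X=unproj(p,e,6); print("tongue end",X.mean(0))
sub=g[250:278,325:352]; v,u=np.nonzero(sub<sub.max()*0.75); print("ring",unproj(p,[[u.mean()+325,v.mean()+250]],6),u.min()+325,u.max()+325,v.min()+250,v.max()+250)
E
```

```text
yellow px 635
yel handle [454.80795859 487.41609211  40.        ] [-0.50075804  0.86558731] [33.23286711 91.88871308]
white handle [408.28146283 290.83220404  43.        ] [-0.99288714 -0.11905932] -173.16218334862262 [ 31.41933255 118.60649261] 366 [211 286] [223 332]
[ 49  49  49  50  50  50  74 149 231 250 252 252 252 252 252 252] [ 49  49  50  48  48  49  70 142 228 251 252 253] [252 252 252 248 214 119  52  37  36  36  36  38] [253 253 250 201 101  53  51  50  50  50]
back edge slope deg -4.818188294720908 [-1.0, -1.0, 1.0, 1.0, 1.0, 1.0, 0.0, 0.0, 0.0, -0.0, -0.0, -1.0, -1.0, -1.0, -1.0, 1.0, 1.0, 1.0, 1.0, 0.0, 0.0, -0.0, -0.0, -1.0, 0.0, 0.0, -0.0, -0.0, -0.0, -1.0, -1.0, -1.0, -1.0, -2.0, 1.0, 1.0, 1.0, 0.0, 0.0, -0.0, -0.0, -1.0, -1.0, -1.0, 2.0, 1.0, 1.0, 1.0, 1.0, 0.0, 0.0, -0.0, -0.0]
side deg 4.7840557084070925 14.553345779213853
side deg 3.700351508175022 -76.84737610350643
tongue end [479.77882412 -31.00437023   6.        ]
ring [[536.99745351 -30.79704746   6.        ]] 329 346 255 271
```

View pics/m.png

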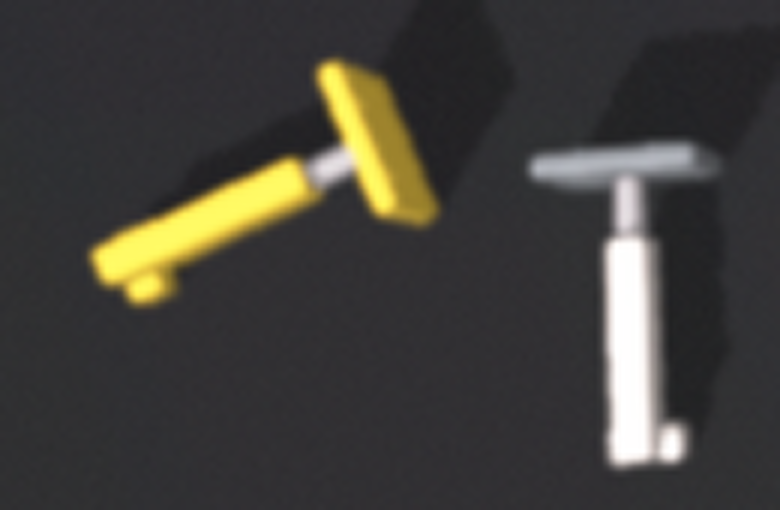

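View pics/s.png

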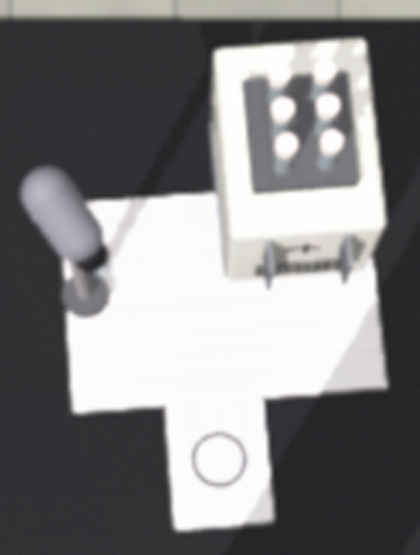

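The crops show the white handle's left edge running from (605,238) to (610,465) and the glass's top edge from (530,158) to (695,143). The yellow handle's top runs from (90,250) to (295,155), and its size matches the real mirror's. The station heading is about 4.6° and the ring is near (538,-28). Next I'll unproject the corners.

Run:
```python
from rig import *
from h import *
p=get_image("top")
c=lambda *a:np.array(a)/6+[109.6,254.6]
ang=lambda X:np.degrees(np.arctan2(*(X[0]-X[1])[1::-1]))
hl=unproj(p,c((606,238),(610,465)),43); print("handle left edge",hl.round(1),ang(hl))
ft=unproj(p,c((530,155),(692,143)),60); print("frame front top",ft.round(1),ang(ft)+0)
fb=unproj(p,c((533,178),(690,165)),60); print("frame back top",fb.round(1),ang(fb))
st=unproj(p,c((628,178),(626,238)),36); print("stem",st.round(1))
y=unproj(p,c((92,252),(295,155),(320,200),(107,285)),43); print("yellow top",y.round(1),ang(y[:2]),ang(y[[3,2]]))
o=get_obs(); M=R.from_rotvec(o['tcp_rot']).as_matrix(); print(M.round(3))
for n in ("scene","top"):
    q=get_image(n); print([np.round(d['location']).tolist() for d in spot_in("handle",q)])
```

```text
handle left edge [[452.7 304.6  43. ]
 [355.9 297.7  43. ]] 4.062379299476158
frame front top [[487.1 335.   60. ]
 [492.5 265.2  60. ]] 94.37675900968367
frame back top [[477.2 333.1  60. ]
 [482.9 265.6  60. ]] 94.86954544494677
stem [[479.4 298.1  36. ]
 [453.2 297.6  36. ]]
yellow top [[446.1 528.1  43. ]
 [488.6 442.9  43. ]
 [468.9 430.5  43. ]
 [431.9 520.3  43. ]] 116.47889679915477 112.39555364976057
[[ 0.922  0.388  0.   ]
 [ 0.388 -0.922 -0.   ]
 [-0.     0.    -1.   ]]
[[483.0, 412.0, 39.0], [438.0, 288.0, 32.0]]
[[433.0, 293.0, 39.0], [703.0, -48.0, 3.0], [474.0, 445.0, 46.0]]
```

```bash
python3 -m pendant '[[[0.7,-0.95,0,0,1],[0.7,-0.95,0,0,1],[0.7,-0.95,0,0,1],[0.7,-0.95,0,0,1],[0.7,-0.95,0,0,1],[0.7,-0.95,0,0,1],[0.7,-0.95,0,0,1],[0.7,-0.95,0,0,1]]]' 20; python3 -m pendant '[[[0.7,-0.95,0,0,1],[0.7,-0.95,0,0,1],[0.7,-0.95,0,0,1],[0.7,-0.95,0,0,1],[0.7,-0.95,0,0,1],[0.7,-0.95,0,0,1],[0.7,-0.95,0,0,1],[0,0,0,1,1]]]'; python3 -m pendant '[[[0,0,0,1,1],[0,0,0,1,1],[0,0,0,0.1,1],[0,0,0,0,1]]]'
```

```text
t: 2.3
tool_pos: [302.0, -138.3, 256.6]
tcp_rot: [3.079, 0.621, 0.002]
ft_force: [0.2, -0.2, -0.6]
opening: 85.5
grip_force: 0.0
t: 3.3
tool_pos: [379.3, 184.2, 255.9]
tcp_rot: [-3.107, -0.464, 0.001]
ft_force: [0.6, -1.2, -0.7]
opening: 85.3
grip_force: 0.0
t: 3.8
tool_pos: [379.3, 181.5, 256.3]
tcp_rot: [3.139, 0.118, 0.0]
ft_force: [0.2, 1.0, 0.4]
opening: 85.1
grip_force: 0.0
```

```bash
cat > to.py <<'E'
import sys
from rig import *
from h import *
# target TCP x y z heading
o=get_obs(); M=R.from_rotvec(o['tcp_rot']).as_matrix(); a=list(map(float,sys.argv[1:]))
h=np.degrees(np.arctan2(M[1,0],M[0,0])); d=M.T@(np.array(a[:3])-o['tool_pos'])/40
print("t",round(o['t'],2),"pos",np.round(o['tool_pos'],1),"head",round(h,2),"down",M[:,2].round(3),"open",round(o['opening'],1),"grip",round(o['grip_force'],1),"ft",np.round(o['ft_force'],1))
print("joints",np.round(o['joints'],2)); print("shift units",d.round(2),"yaw units",round((h-a[3])/6,2))
E
python3 to.py 410.2 294.1 100 4.2
```

```text
t 3.8 pos [379.3 181.5 256.3] head 4.32 down [ 0. -0. -1.] open 85.1 grip 0.0 ft [0.2 1.  0.4]
joints [ 0.31 -0.21  1.65 -0.    1.7   1.81]
shift units [ 0.98 -2.75  3.91] yaw units 0.02
```

```bash
python3 -m pendant '[[[0.33,-0.92,0.9,0,1],[0.33,-0.92,0.9,0,1],[0.32,-0.91,0.9,0,1],[0,0,1,0,1],[0,0,0.1,0,1],[0,0,0,0,1]]]'; python3 to.py 410.2 294.1 36 4.2
python3 - <<'E'
from rig import *
import cv2
p=get_image("scene"); cv2.imwrite("pics/s2.png",cv2.resize(p["img"][110:270,240:440,::-1],None,fx=3,fy=3))
E
```

```text
t: 4.55
tool_pos: [410.7, 294.1, 105.2]
tcp_rot: [-3.139, -0.116, -0.002]
ft_force: [-0.1, -0.0, 0.2]
opening: 85.6
grip_force: 0.0
t 4.55 pos [410.7 294.1 105.2] head 4.25 down [ 0.001  0.    -1.   ] open 85.6 grip 0.0 ft [-0.1 -0.   0.2]
joints [ 0.51  0.07  1.7  -0.    1.38  2.01]
shift units [-0.01 -0.    1.73] yaw units 0.01
```

View pics/s2.png

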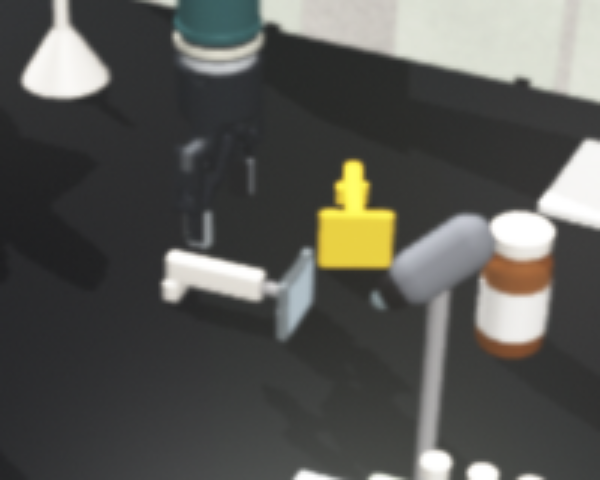

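In this view (200,230) the open fingers straddle the white handle at the right station. I'll go down and grip lightly.

```bash
python3 -m pendant '[[[0,0,0.9,0,1],[0,0,0.83,0,1],[0,0,0,0,1],[0,0,0,0,-1],[0,0,0,0,-1],[0,0,0,0,-1],[0,0,0,0,-1],[0,0,0,0,-1]]]' 20; python3 to.py 410.2 294.1 36 4.2
```

```text
t: 5.6
tool_pos: [410.7, 294.4, 35.9]
tcp_rot: [-3.139, -0.117, -0.002]
ft_force: [-0.5, -0.8, 4.7]
opening: 15.8
grip_force: 22.9
t 5.6 pos [410.7 294.4  35.9] head 4.25 down [ 0.001  0.001 -1.   ] open 15.8 grip 22.9 ft [-0.5 -0.8  4.7]
joints [ 0.51  0.14  1.77 -0.    1.23  2.01]
shift units [-0.01  0.01 -0.  ] yaw units 0.01
```

```bash
python3 -m pendant '[[[0,0,-0.8,0,-1],[0,0,-0.8,0,-1],[0,0,-0.9,0,-1],[0,0,0,0,-1],[0,0,0,0,-1]]]'; python3 to.py 389.8 448.5 145 24.5;  python3 - <<'E'
from rig import *
import cv2
p=get_image("scene"); cv2.imwrite("pics/s3.png",cv2.resize(p["img"][100:260,240:440,::-1],None,fx=3,fy=3))
E
```

```text
t: 6.22
tool_pos: [409.4, 293.7, 133.5]
tcp_rot: [3.138, 0.116, -0.004]
ft_force: [-0.1, -0.7, -2.3]
opening: 15.4
grip_force: 22.2
t 6.22 pos [409.4 293.7 133.5] head 4.25 down [-0.002 -0.001 -1.   ] open 15.4 grip 22.2 ft [-0.1 -0.7 -2.3]
joints [ 0.51  0.04  1.66 -0.    1.44  2.01]
shift units [-0.2  -3.9  -0.29] yaw units -3.37
```

View pics/s3.png

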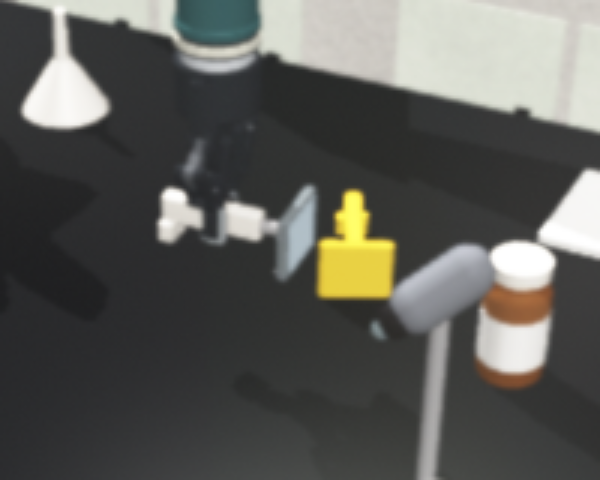

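The mirror is lifted and still roughly level in the grip (head at (295,230)). I'll move it over the yellow handle.

```bash
python3 -m pendant '[[[-0.05,-0.97,0,0,-1],[-0.05,-0.97,0,0,-1],[-0.05,-0.97,0,0,-1],[-0.05,-0.97,0,-0.5,-1],[0,0,0,-1,-1],[0,0,0,-1,-1],[0,0,0,-0.87,-1],[0,0,0,0,-1]]]'; python3 to.py 389.8 448.5 100 24.5;  python3 - <<'E'
from rig import *
from h import *
p=get_image("scene"); cv2.imwrite("pics/s4.png",cv2.resize(p["img"][100:260,240:440,::-1],None,fx=3,fy=3))
p=get_image("top"); I=p["img"]; cv2.imwrite("pics/t4.png",cv2.resize(I[255:340,110:240,::-1],None,fx=5,fy=5,interpolation=cv2.INTER_CUBIC))
E
```

```text
t: 7.28
tool_pos: [389.9, 447.5, 132.6]
tcp_rot: [3.068, 0.664, -0.006]
ft_force: [-0.2, 0.2, -1.3]
opening: 15.8
grip_force: 22.1
t 7.28 pos [389.9 447.5 132.6] head 24.41 down [-0.003 -0.003 -1.   ] open 15.8 grip 22.1 ft [-0.2  0.2 -1.3]
joints [ 0.76  0.24  1.44 -0.    1.46  1.9 ]
shift units [ 0.01 -0.02  0.81] yaw units -0.02
```

View pics/t4.png

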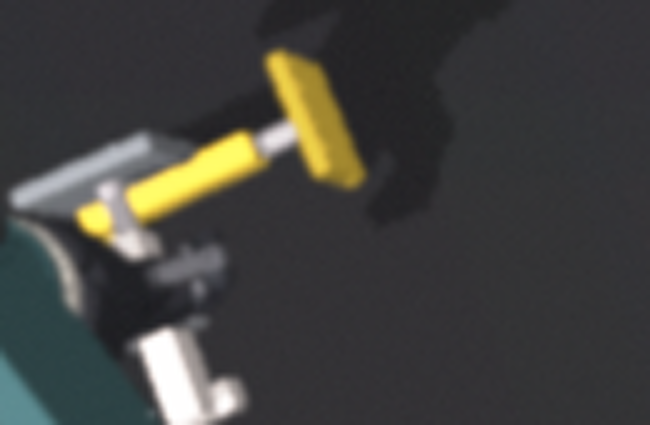

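The frame hangs over the yellow handle, shifted in the picture by its height. I'll lower slowly and let the yellow handle tip the head up.

```bash
python3 -m pendant '[[[0,0,0.6,0,-1],[0,0,0.58,0,-1],[0,0,0.1,0,-1],[-0.02,0,0.1,0,-1],[-0.02,0,0.1,0,-1],[-0.02,0,0.1,0,-1],[0,0,0,0,-1]]]'; python3 to.py 384 446 53 24.5;  python3 - <<'E'
from rig import *
from h import *
p=get_image("scene"); cv2.imwrite("pics/s5.png",cv2.resize(p["img"][100:260,240:440,::-1],None,fx=4,fy=4,interpolation=cv2.INTER_CUBIC)[:600])
E
```

```text
t: 8.25
tool_pos: [388.5, 447.6, 72.8]
tcp_rot: [-3.069, -0.666, -0.001]
ft_force: [-3.9, -2.4, 4.7]
opening: 15.7
grip_force: 23.1
t 8.25 pos [388.5 447.6  72.8] head 24.48 down [ 0.001  0.001 -1.   ] open 15.7 grip 23.1 ft [-3.9 -2.4  4.7]
joints [0.76 0.28 1.52 0.   1.34 1.9 ]
shift units [-0.12 -0.01  0.49] yaw units -0.0
```

View pics/s5.png

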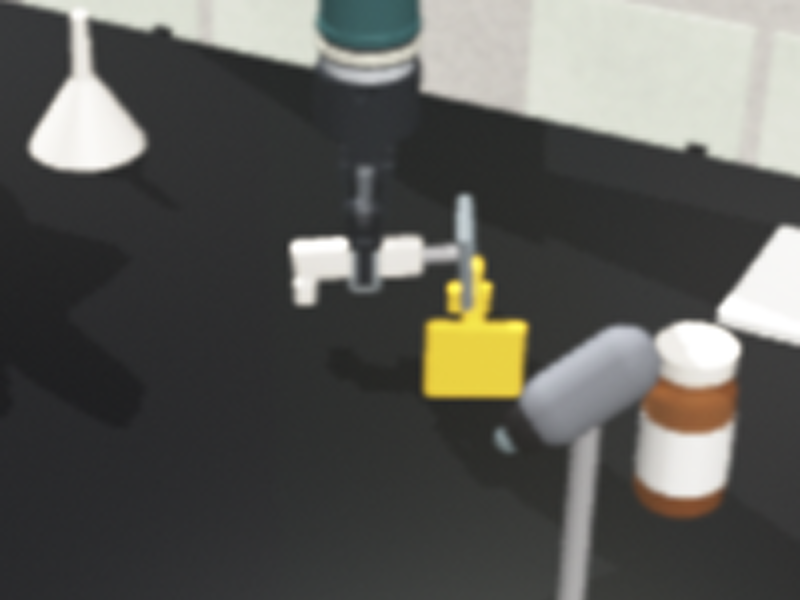

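Contact has been made at about 5 N, and the mirror is starting to tip (frame bottom at (468,305), on the yellow handle). I'll keep pressing.

```bash
python3 -m pendant '[[[-0.03,0,0.1,0,-1],[-0.03,0,0.1,0,-1],[0,0,0,0,-1]]]'; python3 -m pendant '[[[-0.03,0,0.1,0,-1],[-0.02,0,0.1,0,-1],[-0.02,0,0.08,0,-1],[0,0,0,0,-1]]]'; python3 to.py 384 446 53 24.5;  python3 - <<'E'
from rig import *
from h import *
p=get_image("scene"); cv2.imwrite("pics/s6.png",cv2.resize(p["img"][100:250,240:440,::-1],None,fx=4,fy=4,interpolation=cv2.INTER_CUBIC))
E
```

```text
t: 8.68
tool_pos: [386.5, 446.6, 63.6]
tcp_rot: [-3.07, -0.666, -0.001]
ft_force: [-1.0, 0.5, 1.6]
opening: 16.0
grip_force: 23.4
t: 9.18
tool_pos: [383.8, 444.9, 52.3]
tcp_rot: [3.07, 0.666, -0.001]
ft_force: [-0.3, 1.3, 1.5]
opening: 15.6
grip_force: 24.1
t 9.18 pos [383.8 444.9  52.3] head 24.46 down [-0.    -0.001 -1.   ] open 15.6 grip 24.1 ft [-0.3  1.3  1.5]
joints [ 0.76  0.29  1.55 -0.    1.3   1.91]
shift units [ 0.02 -0.02 -0.02] yaw units -0.01
```

View pics/s6.png

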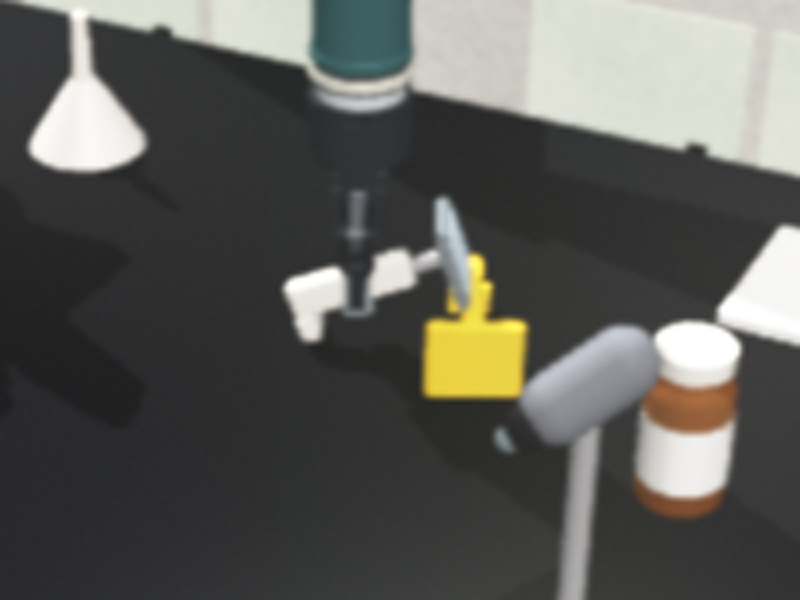

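The mirror is tipped to about 20°, with the foot at (310,335) near the bench and the frame resting on the yellow handle. I'll lock it with a firmer grip, lift and turn.

```bash
python3 -m pendant '[[[0,0,0,0,-1],[0,0,0,0,-1],[0,0,-0.4,0,-1],[0,0,-0.8,0,-1],[0,0,-0.8,0,-1],[0,0,-0.5,1,-1],[0,0,0,1,-1],[0,0,0,1,-1]]]' 60; python3 -m pendant '[[[0,0,0,0.3,-1],[0,0,0,0,-1]]]'; python3 to.py 463 -34.5 140 4.6
```

```text
t: 10.22
tool_pos: [383.6, 444.8, 153.4]
tcp_rot: [3.136, 0.172, -0.001]
ft_force: [0.6, 0.6, -1.8]
opening: 15.3
grip_force: 60.7
t: 10.48
tool_pos: [383.6, 444.9, 152.6]
tcp_rot: [3.138, 0.129, -0.001]
ft_force: [0.2, 0.1, -0.9]
opening: 15.2
grip_force: 60.7
t 10.47 pos [383.6 444.9 152.6] head 4.72 down [-0.001 -0.001 -1.   ] open 15.2 grip 60.7 ft [ 0.2  0.1 -0.9]
joints [ 0.76  0.21  1.44 -0.    1.49  2.25]
shift units [ 0.99 12.11  0.32] yaw units 0.02
```

```bash
python3 -m pendant '[[[0,0.5,0,0,-1],[0,0.95,0,0,-1],[0,0.95,0,0,-1],[0,0.95,0,0,-1],[0,0.95,0,0,-1],[0,0.95,0,0,-1],[0,0.95,0,0,-1],[0,0.95,0,0,-1]]]'; python3 -m pendant '[[[0,0.95,0,0,-1],[0,0.95,0,0,-1],[0,0.95,0,0,-1],[0,0.95,0,0,-1],[0,0.95,0,0,-1],[0,0.6,0,0,-1],[0,0.5,0,0,-1],[0,0,0,0,-1]]]'; python3 to.py 463 -34.5 98.6 4.6;  python3 - <<'E'
from rig import *
from h import *
import pickle
pickle.dump({n:dict(get_image(n)) for n in ("scene","top")},open("p7.pkl","wb"))
q=pickle.load(open("p7.pkl","rb"))
a=cv2.resize(q["scene"]["img"][180:330,220:420,::-1],None,fx=4,fy=4,interpolation=cv2.INTER_CUBIC)
cv2.imwrite("pics/s7.png",a)
E
```

```text
t: 11.48
tool_pos: [406.5, 157.9, 152.7]
tcp_rot: [3.138, 0.128, 0.0]
ft_force: [-0.3, -0.3, -1.1]
opening: 14.8
grip_force: 60.7
t: 12.48
tool_pos: [425.3, -74.6, 152.7]
tcp_rot: [3.139, 0.124, -0.001]
ft_force: [-0.8, -0.7, -1.9]
opening: 15.3
grip_force: 60.7
t 12.47 pos [425.3 -74.6 152.7] head 4.52 down [-0.    -0.001 -1.   ] open 15.3 grip 60.7 ft [-0.8 -0.7 -1.9]
joints [-0.3  -0.14  1.8  -0.    1.48  1.19]
shift units [ 1.02 -0.93  1.35] yaw units -0.01
```

View pics/s7.png

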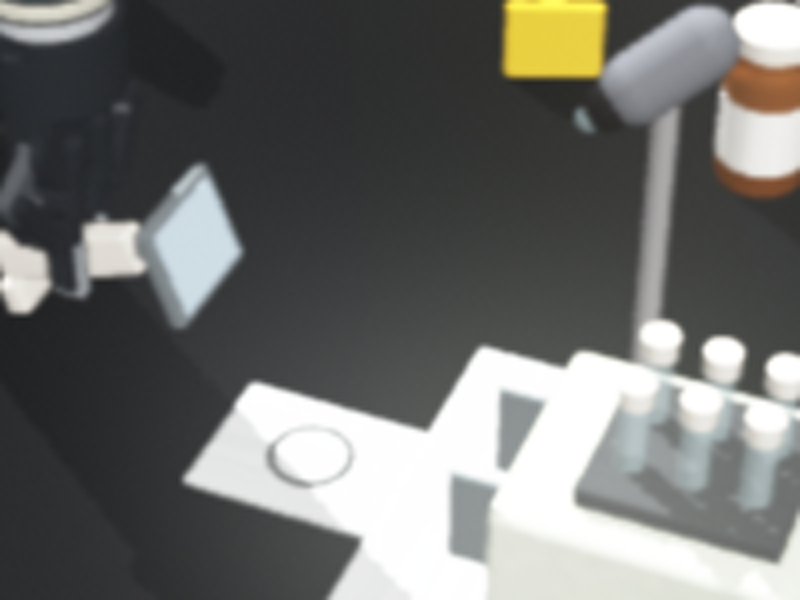

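The tipped mirror is held next to the ring, with the glass quad around (195,245) in the crop. I'll fit its pitch and heading from the glass outline, using the scene picture.

```bash
cat > fit.py <<'E'
import pickle
from h import *
from scipy.optimize import minimize
def fit(p,tcp,head0,u0,v0,u1,v1,save=None):
    K=6; I=cv2.resize(p["img"][v0:v1,u0:u1],None,fx=K,fy=K,interpolation=cv2.INTER_CUBIC).astype(int)
    m=((I[...,2]>165)&(I[...,2]-I[...,0]>8)).astype(np.uint8)
    n,l,s,_=cv2.connectedComponentsWithStats(m); m=(l==1+np.argmax(s[1:,4])).astype(np.uint8)
    print("mask area px",m.sum()/K**2)
    g=np.array(tcp)-[0,0,6]
    def pose(q):
        return R.from_euler('ZY',[q[1],-q[0]],degrees=True).as_matrix(), g
    def glass(q):
        A,c=pose(q); return c+A@np.array([80+q[2],q[3],q[4]])
    def quad(q):
        A,_=pose(q); X=glass(q)+np.array([[0,y,z] for y,z in((-30,-25),(30,-25),(30,25),(-30,25))])@A.T
        return (proj(p,X)-[u0,v0]+.5)*K-.5
    def cost(q):
        r=np.zeros_like(m); cv2.fillConvexPoly(r,np.round(quad(q)*16).astype(np.int32),1,shift=4)
        iou=(r&m).sum()/max(1,(r|m).sum())
        return 1-iou+0.02*np.sum(((np.array(q)-[20,head0,0,0,0])/[12,3,5,4,5])**2)
    best=min((minimize(cost,[f,head0,0,0,0],method='Nelder-Mead',options=dict(initial_simplex=np.array([f,head0,0,0,0])+np.vstack([np.zeros(5),np.diag([5,3,5,5,5])]),maxiter=600)) for f in(10,18,26)),key=lambda r:r.fun)
    q=best.x; print("pitch,head,dx,dy,dz",q.round(2),"cost",round(best.fun,3),"glass",glass(q).round(1))
    if save:
        a=np.ascontiguousarray(I.clip(0,255).astype(np.uint8)[...,::-1]); cv2.polylines(a,[np.round(quad(q)).astype(np.int32)],True,(0,0,255),1); cv2.imwrite(save,a[:600,:800])
    return q
E
python3 - <<'E'
from fit import *
q=pickle.load(open("p7.pkl","rb"))
fit(q["scene"],[425.3,-74.6,152.7],4.5,245,210,300,270,"pics/f7.png")
E
```

```text
mask area px 450.8611111111111
pitch,head,dx,dy,dz [21.62  3.21  0.88 -0.17 -1.63] cost 0.086 glass [501.  -70.5 175. ]
```

View pics/f7.png

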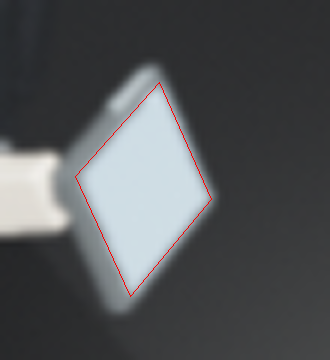

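The outline fits well: pitch about 21.6° and heading about 4°. The pitch is within tolerance, and lowering the glass by about 5 mm aims the normal at the halfway point. I'll move to the viewing spot.

```bash
python3 -m pendant '[[[0,-0.48,0,-0.1,-1],[0.3,-0.48,0,0,-1],[0.7,0,0.3,0,-1],[0,0,0.6,0,-1],[0,0,0.6,0,-1],[0,0,0,0,-1],[0,0,0,0,-1],[0,0,0,0,-1]]]'; python3 to.py 463 -34.5 98.6 4.6;  python3 - <<'E'
from rig import *
from fit import *
import pickle
p=get_image("scene"); t=get_image("top"); o=get_obs(); M=R.from_rotvec(o['tcp_rot']).as_matrix()
u,v=proj(p,[538,-28.5,115])[0].astype(int); print(u,v)
q=fit(p,o['tool_pos'],np.degrees(np.arctan2(M[1,0],M[0,0])),u-30,v-30,u+25,v+30)
g=o['tool_pos']-np.array([0,0,6])+R.from_euler('ZY',[q[1],-q[0]],degrees=True).as_matrix()@np.array([80+q[2],q[3],q[4]])
S=R.from_euler('Z',4.6,degrees=True).as_matrix(); hw=np.array([538,-28.5,0])+S@[142.5,0,170]
for a in (q[1],4.6): print("halfway in glass",(R.from_euler('ZY',[a,-q[0]],degrees=True).as_matrix().T@(hw-g)).round(1))
print("glass-spot",(g-[538,-28.5,120]).round(1))
for n,c in (("scene",p),("top",t)): print([(round(d['p'],2),np.round(d['location']).tolist()) for d in spot_in("glass",c)])
I=p["img"].copy(); uv=proj(p,(np.array([538,-28.5,0])+np.array([[160,-85,120],[125,85,220],[0,0,6],[-60,45,6],[-60,-45,6]])@S.T))
for a in uv: cv2.drawMarker(I,tuple(np.round(a).astype(int).tolist()),(255,0,0),cv2.MARKER_CROSS,6)
cv2.imwrite("pics/s8.png",cv2.resize(I[170:330,240:440,::-1],None,fx=3.7,fy=3.7))
E
```

```text
t: 13.58
tool_pos: [463.5, -31.2, 94.2]
tcp_rot: [3.138, 0.145, 0.004]
ft_force: [-0.6, 0.1, -1.2]
opening: 15.2
grip_force: 60.7
t 13.57 pos [463.5 -31.2  94.2] head 5.29 down [ 0.003 -0.001 -1.   ] open 15.2 grip 60.7 ft [-0.6  0.1 -1.2]
joints [-0.19 -0.01  1.8  -0.    1.35  1.29]
shift units [-0.02  0.08 -0.11] yaw units 0.11
294 256
mask area px 395.3333333333333
pitch,head,dx,dy,dz [21.71  3.95  1.32 -0.51 -0.77] cost 0.114 glass [539.  -26.6 117.3]
halfway in glass [150.8  -0.2  -3.3]
halfway in glass [150.8  -1.8  -3.3]
glass-spot [ 1.   1.9 -2.7]
[(0.92, [487.0, 413.0, 36.0]), (0.58, [528.0, -34.0, 105.0])]
[(0.79, [473.0, 436.0, 44.0]), (0.54, [423.0, -33.0, 84.0])]
```

View pics/s8.png

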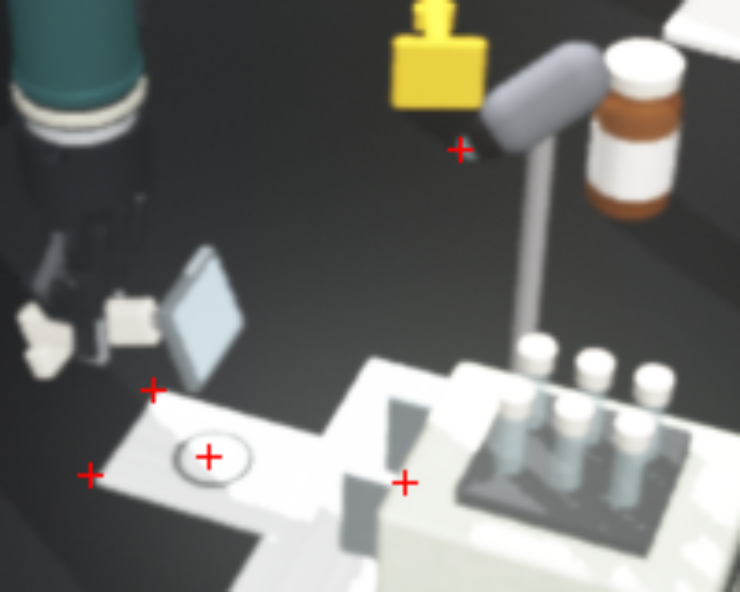

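The overlay agrees: the ring and tongue markers sit within about 1 px and the lens within about 3 px. The fit puts the glass about 3 mm from the viewing spot and the normal about 4 mm from the halfway point. I'll hand it in.

```bash
python3 -c "
from rig import *
print(finish_job()); o=get_obs(); print(o['t'],o['tool_pos'],o['grip_force'])"
```

```text
the job is handed in; nothing more can be done
None
the job is handed in; nothing more can be done
```

I handed the job in at about 14 s with the mirror held still: by my camera fit, the glass is about 3 mm from the viewing spot and its normal passes about 4 mm from the halfway point. No verdict came back. I tipped the mirror about 21° by pressing its head on the yellow look-alike's handle, and saw no contact with the station or bystanders.

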